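Rock the stuck chilling ball out of the draining bottle

ROBOT

A 7-joint arm with a two-finger parallel gripper is mounted at the origin on a cart in front of the work surface, level with it; the furniture and walls round the work are solid. World frame = base frame: x ahead of the robot, y to its left, z up, the work surface at z = 0. Lengths are in m, angles in rad, forces in N, time in s.
With the tool pointing down it reaches from about 0.4 to 0.85 m from the base axis. Payload 10.4 kg.
Tool frame: the origin (TCP) lies at the very end of the fingers, on their centre line; the grasp point (between the pads) lies 19 mm behind it; z points along the fingers, y is the line along which they close (so a half turn about z gives the same grasp; the last joint's range is limited). The gripper opens to 85 mm and grips with 20 to 120 N. Pads are 22 mm wide; open, the fingers measure 114 mm over their backs; the gripper's body (76 mm by 85 mm) begins 54 mm behind the grasp point. The pads swing forward as they close: fully open they stand 13 mm farther back than shut.
Start: joints at [-1.366, 0.332, -0.065, 1.46, 0.022, 1.35, -0.088], TCP at [0.141, 0.609, 0.231] pointing down, gripper open.
Joint ranges: [-2.6, 2.6], [-0.5, 2.12], [-1.47, 1.34], [0.16, 2.42], [-1.27, 4.41], [0.06, 2.06], [-2.6, 2.6]. Speed limits (rad/s): [2.22, 2.22, 2.79, 2.79, 3.14, 3.14, 3.14].

INTERFACE

Orientations are given as a unit quaternion [x, y, z, w].
In Python, from workcell import manip, vision, order gives the robot as it stands. The module is installed in compiled form; this text tells all that it offers.
- The arm moves only by the tool move_arm, never from a script. Its argument "motion" is a list of rows, each a list of 3 entries, a list of its own where there are three numbers: the shift along the tool's x, y, z scaled (see below), then the turn, a rotation vector about the tool's x, y, z scaled (see below), then the opening, from -1 (shut) to 1 (fully open). In form: [[[dx, dy, dz], [wx, wy, wz], hand], ...]. A call has 1 to 12 rows; each row shifts and turns the commanded pose from where the row before left it, along the tool's axes as they then stand; what a row does not reach is not made up. The controller multiplies each number of a shift by 0.75 m and each number of a turn by pi/4 rad. A row lasts 1/10 s, in which the tool goes at most 50 mm and 8.59 degrees, less where a joint would pass 70% of its speed; a pose out of reach is approached as far as the arm can. A call with a number of a shift or a turn outside -1 to 1 is refused whole. A call with a gripper value outside its range is refused whole. The fingers move at their own pace and stop on an object; "newtons" is the grip in N (left out, the last holds). Time passes only in rows, so rows that do not move let the fingers close. It gives the time, the measured TCP pose, the force, the opening and the grip force at its end, in the units of the state.
- manip.get_obs(): the state, without advancing time (a new reading comes with each control period).
- vision.camera(name): name is "scene" or "top" or "wrist"; returns a dict with "pixels" (384x512x3 uint8, red, green, blue), "fx", "fy", "cx", "cy" (pixels), "k1" (the pictures are not rectified: a ray, as slopes to the right and down, at radius r is drawn at 1 + k1 r^2 times it, then the intrinsics apply), "R" (3x3) and "t" (3): a world point X has camera coordinates R X + t. Camera axes: x right, y down, z forward; pixel columns grow to the right and rows downward; lengths in m; the calibration is good to about 2 mm. A picture is of the moment at which its call begins. There is no depth.
- order.hand_in(): hands the job in; it is judged then, once.
The state is a dict: "clock": time; "joint_pos": joint angles; "joint_velocities": joint speeds; "tau": joint torques, N m; "position": TCP position; "ee_rot": TCP orientation; "ft_force": force on the tool from outside, world axes, zero at the start; "torque": the same for the moment, N m; "grip_width": opening from 0.0 (shut) to 1.0 (fully open); "grasp_force": force on a finger pad.
Only numpy, scipy, OpenCV 4.12 (cv2) and the standard library are available. Lean on these libraries where they do the work, as an engineer would, in place of code of your own. Each camera call takes 0.05 s, during which the arm holds its last target. There are 200 camera calls.

TASK

A steel chilling ball is caught behind the pinches in the neck of the flat glass bottle that leans mouth-down in the wooden draining stand. Take the bottle out of the stand, hold it mouth-down over the bowl and rock it from side to side until the ball comes free and drops into the bowl, then lean the bottle back in the stand mouth-down, as it was, and let go. Leave the bowl, the mug and the lemon where they stand.

Things in the scene. Friction and masses are not known exactly. Their poses are not given: they have to be found in the camera images.
- bottle: Flat clear glass bottle, 195 mm long, 0.28 kg. Origin at the centre of its mouth; z runs from mouth to closed base (up when mouth-down), x across its width, y through its thickness. 44 mm thick throughout. Body 84 mm wide, z 118 to 195 mm, flat faces y = +-22 mm to grip; shoulders z 118 to 104; neck 64 mm wide. Inside the neck 57 x 37 mm; walls 3.5 mm. A lip 69 x 49 mm, 7 mm high, at the mouth.
- bottle_mouth (a point): Centre of the bottle's mouth (the bottle's origin).
- bottle_base (a point): Centre of the bottle's closed base, 195 mm from the mouth. The uppermost 35 mm of the bottle in the stand is the part to grip, across its 44 mm thickness, along its leaning axis.
- pinch1_tip (a point): Tip of the first pinch, which juts 20 mm into the neck from its -x side (bottle frame x = -8.5, z = 71.4 mm), leaving 37 mm to the other wall. Its shelf slopes 15 degrees back to the wall (z = 66 mm there). Mouth-down, the ball, which sticks a little, leaves the pocket only when the bottle is tipped about its y, base leaning to +x, by more than 15 degrees: 23 to 30, it varies.
- pinch2_tip (a point): Tip of the second pinch, nearer the mouth, alike but from the +x side (x = +8.5, z = 31.4 mm; shelf meets the wall at z = 26 mm). A ball past the first pinch is caught here and leaves by the mouth only when the bottle is tipped the other way, base leaning towards -x.
- ball_center (a point): Centre of the plain steel chilling ball, 32 mm in diameter, about 0.06 kg, loose in the bottle's neck. At the start it lies behind the first pinch, at about x = -12, z = 87 mm in the bottle's frame; behind the second pinch it is at about x = +12, z = 47 mm.
- stand: Fixed light wood draining stand, 160 x 84 mm, 150 mm high; origin on the worktop below the seat, x to its open side, away from its back slats. The bottle leans mouth-down in it, 28 degrees from vertical, base towards -x (to the left), its -x side on two slats that reach 125 mm up it, its lip on a foot board square to it between two cheeks 60 mm apart, 33 mm high. Above that it is free.
- stand_seat (a point): Point on the stand's foot board, 50 mm above the worktop, where the centre of the bottle's mouth rests.
- stand_top (a point): Point in the air where the centre of the bottle's base is when the bottle leans in the stand.
- bowl: Small teal ceramic bowl, 130 mm across the rim, 66 mm high, inner floor 7 mm up and about 70 mm wide, loose, 0.35 kg. Origin at the centre of its underside, z up.
- mug: Loose white mug, about 84 x 113 mm with its handle, 88 mm high. Origin at the centre of its underside. A bystander.
- lemon: Loose yellow lemon near the front of the worktop, 83 x 58 x 58 mm. Origin at its underside. A bystander.

How it is judged:
By the outcome, as a careful person would: the job done as asked, in the order asked, and still so for the second after the job is handed in, with the robot touching nothing.
It also fails if it takes over 54 s, if anything falls off the work surface, if the arm or the gripper's body presses on something with over 40 N, if the wrist force passes 120 N, or if a joint passes its speed limit or range.

## Working session

There is one attempt and no reset: what is moved stays moved. The work goes in short steps, Python scripts to look and compute and a tool call to move; the robot and the scene stay as the last step left them, time stands still between calls to the robot, and variables do not carry over. Pictures are saved under pics/ and viewed, at most 10 in all, crops included, and the job is handed in when it is done.

Besides the shell and the picture viewer there is one more tool, called after "Request:" by a JSON object that holds its "name" and its "arguments", one argument or row to a line. move_arm: Moves the arm, as the interface text tells. Its arguments: {"type":"object","properties":{"motion":{"type":"array"},"newtons":{"type":"number"}},"required":["motion"]}

```bash
mkdir -p pics
python3 - <<'E'
from workcell import manip, vision, order
import cv2,json,numpy as np
o=manip.get_obs(); print({k:np.round(v,3).tolist() for k,v in o.items()})
ims=[]
for n in ["scene","top","wrist"]:
    c=vision.camera(n); cv2.imwrite(f"pics/{n}0.png",c["pixels"][:,:,::-1])
    np.savez(f"{n}0.npz",**c)
    print(n,c["fx"],c["cx"],c["cy"],c["k1"],np.round(c["R"],3).tolist(),np.round(c["t"],3))
E
```

```text
{'clock': 0.0, 'joint_pos': [-1.366, 0.333, -0.065, 1.461, 0.022, 1.35, -0.089], 'joint_velocities': [-0.001, 0.001, 0.002, 0.001, -0.001, -0.001, -0.0], 'tau': [-0.0, -62.544, 0.049, -39.161, 0.016, 0.01, -0.0], 'position': [0.141, 0.608, 0.231], 'ee_rot': [0.114, 0.994, -0.001, -0.0], 'ft_force': [0.088, -0.104, -0.066], 'torque': [0.03, -0.003, 0.018], 'grasp_force': 0.0, 'grip_width': 0.999}
scene 432.84514893602494 257.10576291289965 188.57270005103177 -0.09198573703861096 [[0.413, -0.91, -0.025], [-0.496, -0.202, -0.845], [0.764, 0.361, -0.535]] [-0.21   0.38   0.927]
top 436.6171159486882 256.3967105779573 192.79290779668108 -0.09652825734622615 [[-0.009, -1.0, -0.007], [-0.994, 0.01, -0.105], [0.105, 0.007, -0.994]] [0.013 0.507 1.041]
wrist 302.28902185686417 253.56017405353936 193.08529433726733 -0.022555797596858374 [[0.226, 0.974, -0.001], [0.931, -0.215, 0.294], [0.287, -0.067, -0.956]] [-0.625 -0.037  0.379]
```

View pics/scene0.png

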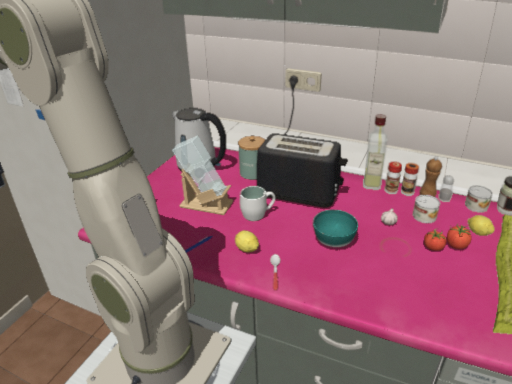

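View pics/top0.png

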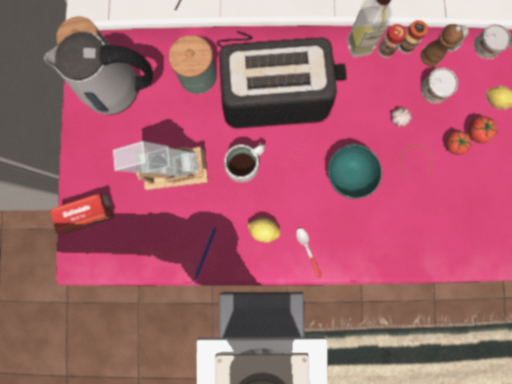

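The scene view shows the stand at about (205,190) with the bottle leaning left, and the bowl at (335,228). In the top view the stand is at (175,168), the bottle base at (125,158), the bowl at (355,171) and the mug at (242,162). Next I enlarge the stand.

```bash
cat > h.py <<'E'
import numpy as np, cv2
from scipy.spatial.transform import Rotation as Rn
def load(n): return dict(np.load(n+".npz"))
def ray(c,uv):
    K=np.array([[c["fx"],0,c["cx"]],[0,c["fy"],c["cy"]],[0,0,1]]); 
    p=cv2.undistortPoints(np.array([[uv]],float),K,np.array([float(c["k1"]),0,0,0,0]))[0,0]
    d=c["R"].T@np.array([p[0],p[1],1]); return -c["R"].T@c["t"], d/np.linalg.norm(d)
def plane(c,uv,z):
    o,d=ray(c,uv); return o+d*(z-o[2])/d[2]
def two(c1,a,c2,b):
    o1,d1=ray(c1,a);o2,d2=ray(c2,b)
    s=np.linalg.lstsq(np.c_[d1,-d2],o2-o1,rcond=None)[0]
    p,q=o1+s[0]*d1,o2+s[1]*d2; return (p+q)/2,np.linalg.norm(p-q)
def proj(c,X):
    K=np.array([[c["fx"],0,c["cx"]],[0,c["fy"],c["cy"]],[0,0,1]])
    return cv2.projectPoints(np.atleast_2d(np.array(X,float)),cv2.Rodrigues(c["R"])[0],c["t"],K,np.array([float(c["k1"]),0,0,0,0]))[0][:,0]
E
python3 - <<'E'
from h import *
t=load("top0");s=load("scene0")
a=cv2.resize(t["pixels"][130:205,100:220],None,fx=6.5,fy=6.5,interpolation=2)
cv2.imwrite("pics/tcrop.png",a[:,:,::-1])
a=cv2.resize(s["pixels"][130:220,160:250],None,fx=6.5,fy=6.5,interpolation=2)
cv2.imwrite("pics/scrop.png",a[:,:,::-1])
def blob(c,lo,hi,near):
    m=cv2.inRange(cv2.cvtColor(c["pixels"],cv2.COLOR_RGB2HSV),lo,hi)
    cs,_=cv2.findContours(m,0,2); cs=[k for k in cs if cv2.contourArea(k)>150]
    return min(cs,key=lambda k:np.hypot(*(k.reshape(-1,2).mean(0)-near)))
k=blob(t,(75,80,20),(100,255,255),(355,171)); e=cv2.fitEllipse(k);print("bowl",e,plane(t,e[0],.066))
x=k.reshape(-1,2); P=np.array([plane(t,u.astype(float),.066) for u in x]); print(P.min(0),P.max(0))
k=blob(t,(20,120,100),(35,255,255),(264,230)); e=cv2.fitEllipse(k);print("lemon",e,plane(t,e[0],.029))
print("mug",plane(t,(241,162),.088))
# wood mask base board
m=cv2.inRange(cv2.cvtColor(t["pixels"],cv2.COLOR_RGB2HSV),(8,50,100),(28,200,255))
m[:,:110]=0;m[:130]=0;m[205:]=0;m[:,222:]=0
cs,_=cv2.findContours(m,0,2);k=max(cs,key=cv2.contourArea);print(cv2.contourArea(k),cv2.minAreaRect(k))
E
```

```text
bowl ((354.0218505859375, 170.72607421875), (48.90021514892578, 50.37889862060547), 141.58267211914062) [ 0.55389028 -0.22456013  0.066     ]
[ 0.49348087 -0.28461664  0.066     ] [ 0.61383118 -0.16449795  0.066     ]
lemon ((263.6300048828125, 229.84048461914062), (20.352649688720703, 28.890974044799805), 105.6475830078125) [ 0.41694504 -0.00853333  0.029     ]
mug [0.5733865  0.04294599 0.088     ]
875.5 ((170.85984802246094, 167.7722625732422), (35.81414031982422, 68.73155212402344), 83.0189437866211)
```

View pics/tcrop.png

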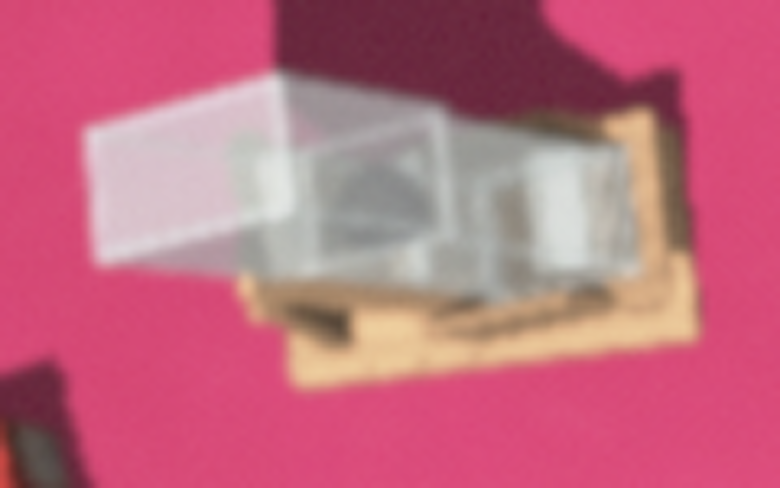

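View pics/scrop.png

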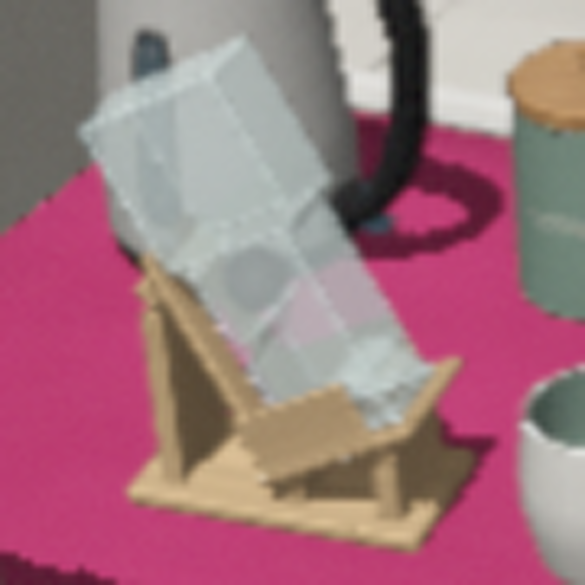

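The crops show the base face corners. In the top crop they are (97,265), (292,215), (280,72) and (88,130); in the scene crop (82,130), (212,78) and (243,38). The stand board's near edge runs from (292,387) to (697,340) in the top crop. The ball is visible at (375,190) in the top crop and (250,275) in the scene crop.

Run:
```python
from h import *
t=load("top0");s=load("scene0")
T=lambda u,v:np.array([u/6.5+100-.4,v/6.5+130-.4]); S=lambda u,v:np.array([u/6.5+160-.4,v/6.5+130-.4])
np.set_printoptions(precision=4,suppress=True)
tc=[(97,265),(292,215),(280,72),(88,130)]
zz=[.2025,.242,.242,.2025]
P=[plane(t,T(*a),z) for a,z in zip(tc,zz)]
for p in P: print(p)
print("centre",np.mean(P,0))
for a,b in zip(P,P[1:]+P[:1]): print(np.linalg.norm(b-a),np.degrees(np.arctan2(*(b-a)[:2])))
for a,b in zip(tc[:3],[(82,130),(212,78),(243,38)]): print("tri",*two(t,T(*a),s,S(*b)))
a,b,c=plane(t,T(292,387),.01),plane(t,T(697,340),.01),plane(t,T(655,108),.01);d=b-a;print("board",a,b,np.linalg.norm(d),np.degrees(np.arctan2(d[1],d[0])))
a,b=plane(s,S(130,495),.005),plane(s,S(415,550),.005);d=b-a;print("board scene",a,b,np.linalg.norm(d),np.degrees(np.arctan2(d[1],d[0])))
c=plane(s,S(480,450),.01);print(c,np.linalg.norm(c-b))
print("ball",two(t,T(375,190),s,S(250,275)))
print("mug scene bowl cams", -t["R"].T@t["t"],-s["R"].T@s["t"])
```

```text
[0.5387 0.3017 0.2025]
[0.547 0.228 0.242]
[0.5916 0.2328 0.242 ]
[0.5828 0.3061 0.2025]
centre [0.565  0.2672 0.2223]
0.0840230608472288 173.6095200507704
0.04485173726285866 83.89791400236119
0.08368430617802504 -6.86009204538142
0.044250727994069324 -95.59769295881615
tri [0.5389 0.2995 0.2053] 0.0027704406820835466
tri [0.5475 0.2272 0.2416] 0.0020690652913205004
tri [0.5911 0.2341 0.2414] 0.0026032816783985776
board [0.5212 0.2888 0.01  ] [0.5378 0.1318 0.01  ] 0.15786084038319498 -83.96351988891506
board scene [0.525 0.29  0.005] [0.5387 0.1323 0.005 ] 0.15826758077215994 -85.05254045192554
[0.6235 0.1393 0.01  ] 0.08529164470178723
ball (array([0.5763, 0.2338, 0.1191]), np.float64(0.004607065913721313))
mug scene bowl cams [0.3953 0.0012 1.0889] [-0.4333 -0.4487  0.8115]
```

```bash
cat >> h.py <<'E'
from scipy.linalg import logm, expm
np.set_printoptions(precision=4,suppress=True)
from workcell import manip
yaw=np.radians(-83.9); SX=np.array([np.cos(yaw),np.sin(yaw),0]); SY=np.array([-SX[1],SX[0],0]); Z=np.array([0,0,1.])
def bot(tilt,origin=None):  # bottle frame rotation, + = base towards +x
    q=np.radians(tilt); a=Z*np.cos(q)+SX*np.sin(q); x=np.cross(SY,a)
    return np.c_[x,SY,a]
BASE=np.array([.565,.2672,.2222]); A=bot(-28)[:,2]
def tool(Rb,p): # tool pose for bottle rotation, TCP p
    T=np.eye(4); T[:3,:3]=np.c_[-Rb[:,0],Rb[:,1],-Rb[:,2]]; T[:3,3]=p; return T
def cur():
    o=manip.get_obs(); T=np.eye(4); T[:3,:3]=Rn.from_quat(o["ee_rot"]).as_matrix(); T[:3,3]=o["position"]; return T
def plan(T0,T1,n):
    rel=np.linalg.inv(T0)@T1; s=expm(np.real(logm(rel))/n)
    sh,tu=s[:3,3]/.75, Rn.from_matrix(s[:3,:3]).as_rotvec()/(np.pi/4)
    print("rows",n,sh,tu,"mm",np.linalg.norm(sh)*750,"deg",np.linalg.norm(tu)*45)
    T=T0.copy()
    for i in range(n):
        T=T@s
        if i%max(1,n//4)==0: print("   via",T[:3,3])
E
python3 - <<'E'
from h import *
print(A, BASE-.195*A)
T1=tool(bot(-28),BASE+.13*A)
plan(cur(),T1,24)
plan(T1,tool(bot(-28),BASE-.033*A),8)
E
```

```text
[-0.0499  0.4668  0.8829] [0.5747 0.1762 0.05  ]
rows 24 [-0.0299  0.0061  0.0007] [ 0.016  -0.0225  0.0642] mm 22.922707018011668 deg 3.1454092689179194
   via [0.164  0.608  0.2302]
   via [0.298  0.5803 0.2351]
   via [0.4169 0.5153 0.2555]
   via [0.5088 0.4209 0.293 ]
rows 8 [0.     0.     0.0272] [ 0.  0. -0.] mm 20.375 deg 9.5354184108776e-17
   via [0.5595 0.3184 0.319 ]
   via [0.5616 0.2994 0.283 ]
   via [0.5636 0.2803 0.247 ]
   via [0.5656 0.2613 0.2111]
```

Request:
{"name": "move_arm", "arguments": {
  "motion": [
    [[-0.03,0.006,0],[0.016,-0.0225,0.064],1],
    [[-0.03,0.006,0],[0.016,-0.0225,0.064],1],
    [[-0.03,0.006,0],[0.016,-0.0225,0.064],1],
    [[-0.03,0.006,0],[0.016,-0.0225,0.064],1],
    [[-0.03,0.006,0],[0.016,-0.0225,0.064],1],
    [[-0.03,0.006,0],[0.016,-0.0225,0.064],1],
    [[-0.03,0.006,0],[0.016,-0.0225,0.064],1],
    [[-0.03,0.006,0],[0.016,-0.0225,0.064],1],
    [[-0.03,0.006,0],[0.016,-0.0225,0.064],1],
    [[-0.03,0.006,0],[0.016,-0.0225,0.064],1],
    [[-0.03,0.006,0],[0.016,-0.0225,0.064],1],
    [[-0.03,0.006,0],[0.016,-0.0225,0.064],1]
  ]
}}

```text
clock: 1.35
position: [0.4001, 0.5277, 0.258]
ee_rot: [0.404, 0.906, -0.086, 0.096]
ft_force: [0.9, 0.4, -0.3]
grip_width: 1.001
grasp_force: 0.0
```

Run:
```python
from h import *
T=cur();print(T, manip.get_obs()["joint_pos"])
plan(T,tool(bot(-28),BASE+.13*A),12)
```

```text
[[-0.6557  0.7479  0.1039  0.4001]
 [ 0.715   0.6592 -0.2329  0.5277]
 [-0.2427 -0.0784 -0.9669  0.258 ]
 [ 0.      0.      0.      1.    ]] [-1.2072  0.516   0.1754  1.186   0.1217  1.5989 -0.3214]
rows 12 [-0.0295  0.0061  0.0014] [ 0.016  -0.0224  0.064 ] mm 22.62078594655217 deg 3.133583001863201
   via [0.4181 0.5146 0.262 ]
   via [0.4675 0.4707 0.2769]
   via [0.5091 0.4207 0.296 ]
   via [0.5419 0.3661 0.3193]
```

Tracks well.

Request:
{"name": "move_arm", "arguments": {
  "motion": [
    [[-0.0295,0.006,0.0015],[0.016,-0.0225,0.064],1],
    [[-0.0295,0.006,0.0015],[0.016,-0.0225,0.064],1],
    [[-0.0295,0.006,0.0015],[0.016,-0.0225,0.064],1],
    [[-0.0295,0.006,0.0015],[0.016,-0.0225,0.064],1],
    [[-0.0295,0.006,0.0015],[0.016,-0.0225,0.064],1],
    [[-0.0295,0.006,0.0015],[0.016,-0.0225,0.064],1],
    [[-0.0295,0.006,0.0015],[0.016,-0.0225,0.064],1],
    [[-0.0295,0.006,0.0015],[0.016,-0.0225,0.064],1],
    [[-0.0295,0.006,0.0015],[0.016,-0.0225,0.064],1],
    [[-0.0295,0.006,0.0015],[0.016,-0.0225,0.064],1],
    [[-0.0295,0.006,0.0015],[0.016,-0.0225,0.064],1],
    [[-0.0295,0.006,0.0015],[0.016,-0.0225,0.064],1]
  ]
}}

```text
clock: 2.55
position: [0.5581, 0.3274, 0.336]
ee_rot: [0.649, 0.721, -0.162, 0.18]
ft_force: [0.4, -0.8, -0.1]
grip_width: 0.997
grasp_force: 0.0
```

Run:
```python
from h import *
T=cur();print(T, manip.get_obs()["joint_pos"])
plan(T,tool(bot(-28),BASE+.03*A),6)
from workcell import vision
c=vision.camera("top");np.savez("top1",**c)
w=vision.camera("wrist");np.savez("wrist1",**w)
a=cv2.resize(c["pixels"][110:230,80:240],(640,480));b=cv2.resize(w["pixels"],(640,480))
cv2.imwrite("pics/w1.png",cv2.resize(np.hstack([a,b]),(800,300))[:,:,::-1])
```

```text
[[-0.0935  0.9944  0.05    0.5581]
 [ 0.8774  0.106  -0.468   0.3274]
 [-0.4706  0.0001 -0.8823  0.336 ]
 [ 0.      0.      0.      1.    ]] [-1.0246  0.5762  0.4028  1.0337  0.2055  1.828  -0.52  ]
rows 6 [-0.      0.0001  0.022 ] [-0.      0.0003 -0.0001] mm 16.491570522400753 deg 0.012643147122793822
   via [0.559  0.3197 0.3215]
   via [0.5599 0.312  0.3069]
   via [0.5608 0.3043 0.2924]
   via [0.5617 0.2966 0.2778]
   via [0.5626 0.2889 0.2632]
   via [0.5635 0.2812 0.2487]
```

View pics/w1.png

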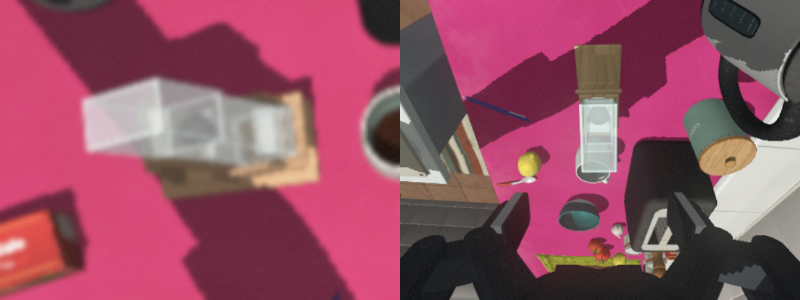

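The wrist view shows the bottle aligned upright and centred between the fingers: bottle at about x=599, fingers at 510 and 685. I go in along the axis.

Request:
{"name": "move_arm", "arguments": {
  "motion": [
    [[0,0,0.024],[0,0,0],1],
    [[0,0,0.024],[0,0,0],1],
    [[0,0,0.024],[0,0,0],1],
    [[0,0,0.024],[0,0,0],1],
    [[0,0,0.024],[0,0,0],1],
    [[0,0,0.024],[0,0,0],1],
    [[0,0,0.024],[0,0,0],1],
    [[0,0,0.024],[0,0,0],1],
    [[0,0,0.024],[0,0,0],1],
    [[0,0,0],[0,0,0],1]
  ]
}}

```text
clock: 3.65
position: [0.5649, 0.2521, 0.1905]
ee_rot: [0.647, 0.723, -0.163, 0.18]
ft_force: [0.3, -0.1, 0.6]
grip_width: 0.996
grasp_force: 0.0
```

Request:
{"name": "move_arm", "arguments": {
  "motion": [
    [[0,0,0],[0,0,0],0],
    [[0,0,0],[0,0,0],-1],
    [[0,0,0],[0,0,0],-1],
    [[0,0,0],[0,0,0],-1],
    [[0,0,0],[0,0,0],-1],
    [[0,0,0],[0,0,0],-1],
    [[0,0,0],[0,0,0],-1],
    [[0,0,0],[0,0,0],-1]
  ],
  "newtons": 70
}}

```text
clock: 4.45
position: [0.5662, 0.2545, 0.1933]
ee_rot: [0.647, 0.723, -0.16, 0.18]
ft_force: [1.0, 3.3, 6.0]
grip_width: 0.508
grasp_force: 72.6
```

Run:
```python
from h import *
T=cur();print(T, manip.get_obs())
d=T[:3,3]-BASE; print("depth along axis",d@A,"sideways",d@SY,d@bot(-28)[:,0])
```

```text
[[-0.0979  0.9938  0.0531  0.5662]
 [ 0.8783  0.1114 -0.465   0.2545]
 [-0.468   0.0011 -0.8837  0.1933]
 [ 0.      0.      0.      1.    ]] {'clock': 4.45, 'joint_pos': array([-0.99  ,  0.5342,  0.3985,  1.3949,  0.2241,  1.494 , -0.5516]), 'joint_velocities': array([ 0.0006,  0.0014, -0.0005, -0.0005, -0.0004,  0.0015,  0.0006]), 'tau': array([  1.7041, -65.1278,  10.3996, -32.3615,   1.8769,   1.6934,
        -0.0472]), 'position': array([0.5662, 0.2545, 0.1933]), 'ee_rot': array([ 0.647 ,  0.7234, -0.1603,  0.1801]), 'ft_force': array([1.0396, 3.3146, 6.033 ]), 'torque': array([ 0.5073, -0.1876,  0.1965]), 'grasp_force': 72.58433103561401, 'grip_width': 0.5075194453186918}
depth along axis -0.0315326152485556 sideways -0.00012680999857915434 -0.002331412934699748
```

Request:
{"name": "move_arm", "arguments": {
  "motion": [
    [[-0.001,0,-0.005],[0,0,0],-1],
    [[-0.001,0,-0.01],[0,0,0],-1],
    [[-0.001,0,-0.015],[0,0,0],-1],
    [[-0.001,0,-0.015],[0,0,0],-1],
    [[-0.002,0,-0.015],[0,0,0],-1],
    [[-0.002,0,-0.015],[0,0,0],-1],
    [[-0.002,0,-0.015],[0,0,0],-1],
    [[-0.002,0,-0.015],[0,0,0],-1],
    [[-0.002,0,-0.015],[0,0,0],-1],
    [[-0.002,0,-0.015],[0,0,0],-1],
    [[0,0,-0.005],[0,0,0],-1]
  ],
  "newtons": 80
}}

```text
clock: 5.55
position: [0.5618, 0.2926, 0.292]
ee_rot: [0.647, 0.723, -0.161, 0.18]
ft_force: [-0.2, 0.1, -3.4]
grip_width: 0.501
grasp_force: 81.7
```

```bash
cat >> h.py <<'E'
TG=np.eye(4); TG[:3,:3]=Rn.from_quat([.647,.7234,-.1603,.1801]).as_matrix(); TG[:3,3]=[.5662,.2545,.1933]
L=.1635; BOWL=np.array([.5537,-.2246,0])
def mouth(T): return T[:3,3]+L*T[:3,2]+0.0023*(-T[:3,0])
def over(tilt,m): 
    T=tool(bot(tilt),np.zeros(3)); T[:3,3]=np.array(m)-(mouth(T)); return T
E
python3 - <<'E'
from h import *
T=cur();o=manip.get_obs();print(T[:3,3],mouth(T),o["joint_pos"],o["ft_force"],o["grip_width"])
T1=over(-15,[.56,.02,.20]);plan(T,T1,12)
T2=over(0,BOWL+[0,0,.16]);plan(T1,T2,12)
from workcell import vision
c=vision.camera("scene");np.savez("scene1",**c)
cv2.imwrite("pics/s1.png",cv2.resize(c["pixels"][60:260,130:380],(750,600))[:,:,::-1])
E
```

```text
[0.5618 0.2926 0.292 ] [0.5705 0.2144 0.1486] [-1.0138  0.5296  0.4037  1.1917  0.2202  1.7058 -0.5222] [-0.2313  0.1251 -3.372 ] 0.5014283238515994
rows 12 [-0.0261 -0.0035  0.0027] [0.0002 0.024  0.0004] mm 19.83670022159044 deg 1.0783583930370604
   via [0.5612 0.2742 0.2994]
   via [0.5595 0.2182 0.3194]
   via [0.5579 0.1611 0.3363]
   via [0.5563 0.1033 0.35  ]
rows 12 [-0.0309 -0.0036  0.0082] [0.     0.0278 0.    ] mm 24.117089017348178 deg 1.2500000000000002
   via [0.5551 0.0402 0.3574]
   via [ 0.5548 -0.0321  0.3544]
   via [ 0.5543 -0.104   0.3467]
   via [ 0.5538 -0.1753  0.3343]
```

View pics/s1.png

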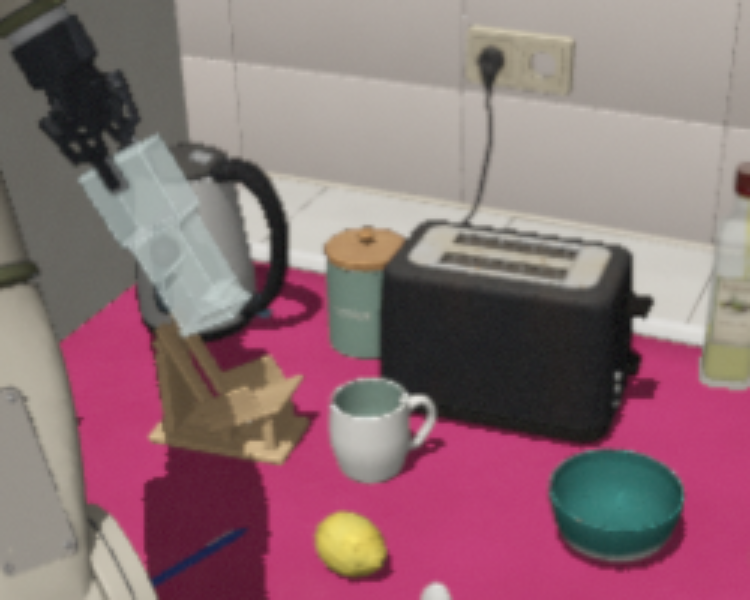

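The bottle is clear of the stand, and the ball still sits behind the first pinch at (165,250). On to the bowl.

Request:
{"name": "move_arm", "arguments": {
  "motion": [
    [[-0.013,-0.002,0.001],[0,0.012,0],-1],
    [[-0.026,-0.0035,0.003],[0,0.024,0],-1],
    [[-0.026,-0.0035,0.003],[0,0.024,0],-1],
    [[-0.026,-0.0035,0.003],[0,0.024,0],-1],
    [[-0.026,-0.0035,0.003],[0,0.024,0],-1],
    [[-0.026,-0.0035,0.003],[0,0.024,0],-1],
    [[-0.026,-0.0035,0.003],[0,0.024,0],-1],
    [[-0.026,-0.0035,0.003],[0,0.024,0],-1],
    [[-0.026,-0.0035,0.003],[0,0.024,0],-1],
    [[-0.026,-0.0035,0.003],[0,0.024,0],-1],
    [[-0.026,-0.0035,0.003],[0,0.024,0],-1],
    [[-0.026,-0.0035,0.003],[0,0.024,0],-1]
  ]
}}

```text
clock: 6.8
position: [0.5547, 0.071, 0.3519]
ee_rot: [0.661, 0.738, -0.091, 0.1]
ft_force: [0.2, 0.5, -4.4]
grip_width: 0.501
grasp_force: 81.9
```

Request:
{"name": "move_arm", "arguments": {
  "motion": [
    [[-0.029,-0.0035,0.008],[0,0.028,0],-1],
    [[-0.029,-0.0035,0.008],[0,0.028,0],-1],
    [[-0.029,-0.0035,0.008],[0,0.028,0],-1],
    [[-0.029,-0.0035,0.008],[0,0.028,0],-1],
    [[-0.029,-0.0035,0.008],[0,0.028,0],-1],
    [[-0.029,-0.0035,0.008],[0,0.028,0],-1],
    [[-0.029,-0.0035,0.008],[0,0.028,0],-1],
    [[-0.029,-0.0035,0.008],[0,0.028,0],-1],
    [[-0.029,-0.0035,0.008],[0,0.028,0],-1],
    [[-0.029,-0.0035,0.008],[0,0.028,0],-1],
    [[-0.029,-0.0035,0.008],[0,0.028,0],-1],
    [[-0.014,-0.002,0.004],[0,0.014,0],-1]
  ]
}}

```text
clock: 8.0
position: [0.5513, -0.1892, 0.3222]
ee_rot: [0.669, 0.743, -0.007, 0.006]
ft_force: [0.1, -0.4, -3.5]
grip_width: 0.502
grasp_force: 81.9
```

Run:
```python
from h import *
T=cur();o=manip.get_obs();print(T,mouth(T),o["joint_pos"],o["ft_force"],o["grip_width"])
for til in (37,):
  T1=over(til,BOWL+[0,0.0,.10]);plan(T,T1,12)
  T2=over(-38,BOWL+10e-3*-SX+[0,0,.095]);plan(T1,T2,24)
```

```text
[[-0.1057  0.9944 -0.0002  0.5513]
 [ 0.9942  0.1057 -0.0188 -0.1892]
 [-0.0187 -0.0022 -0.9998  0.3222]
 [ 0.      0.      0.      1.    ]] [ 0.5516 -0.1946  0.1588] [-0.3474  0.2287  0.7157  1.4659 -0.132   1.4961  0.4701] [ 0.0543 -0.3561 -3.5235] 0.5020181191059485
rows 12 [-0.0172 -0.0001  0.0056] [-0.0002  0.0705 -0.0001] mm 13.57244027238107 deg 3.172544535804943
   via [ 0.5526 -0.2021  0.3182]
   via [ 0.5562 -0.2393  0.3022]
   via [ 0.5595 -0.2734  0.2802]
   via [ 0.5623 -0.3033  0.2528]
rows 24 [ 0.0125 -0.      0.0008] [ 0.     -0.0694  0.    ] mm 9.372658626680915 deg 3.125
   via [ 0.5631 -0.3128  0.2371]
   via [ 0.5576 -0.2613  0.2584]
   via [ 0.5517 -0.2058  0.262 ]
   via [ 0.5459 -0.152   0.2474]
```

Request:
{"name": "move_arm", "arguments": {
  "motion": [
    [[-0.017,0,0.0055],[0,0.07,0],-1],
    [[-0.017,0,0.0055],[0,0.07,0],-1],
    [[-0.017,0,0.0055],[0,0.07,0],-1],
    [[-0.017,0,0.0055],[0,0.07,0],-1],
    [[-0.017,0,0.0055],[0,0.07,0],-1],
    [[-0.017,0,0.0055],[0,0.07,0],-1],
    [[-0.017,0,0.0055],[0,0.07,0],-1],
    [[-0.017,0,0.0055],[0,0.07,0],-1],
    [[-0.017,0,0.0055],[0,0.07,0],-1],
    [[-0.017,0,0.0055],[0,0.07,0],-1],
    [[-0.017,0,0.0055],[0,0.07,0],-1],
    [[-0.017,0,0.0055],[0,0.07,0],-1]
  ]
}}

```text
clock: 9.2
position: [0.5667, -0.3168, 0.2336]
ee_rot: [0.634, 0.706, 0.21, -0.235]
ft_force: [-0.3, -0.3, -3.0]
grip_width: 0.5
grasp_force: 85.7
```

Request:
{"name": "move_arm", "arguments": {
  "motion": [
    [[0,0,0],[0,0,0],-1],
    [[0,0,0],[0,0,0],-1],
    [[0,0,0],[0,0,0],-1],
    [[0,0,0],[0,0,0],-1],
    [[0,0,0],[0,0,0],-1],
    [[0,0,0],[0,0,0],-1]
  ]
}}

```text
clock: 9.8
position: [0.568, -0.3148, 0.2347]
ee_rot: [0.633, 0.707, 0.21, -0.235]
ft_force: [0.8, 0.3, -3.3]
grip_width: 0.504
grasp_force: 85.9
```

Run:
```python
from h import *
T=cur();o=manip.get_obs();print(T,mouth(T),o["joint_pos"],o["ft_force"],o["grip_width"])
print("tilt",np.degrees(np.arctan2(-T[:3,2]@SX,-T[2,2])))
T2=over(-36,BOWL+10e-3*-SX+[0,0,.095]);plan(T,T2,24)
from workcell import vision
c=vision.camera("scene");np.savez("scene2",**c); t=vision.camera("top")
a=cv2.resize(c["pixels"][110:260,270:420],(400,400),interpolation=2);b=cv2.resize(t["pixels"][110:230,310:430],(400,400),interpolation=2)
cv2.imwrite("pics/s2.png",np.hstack([a,b])[:,:,::-1])
```

```text
[[-0.0889  0.9938 -0.0664  0.568 ]
 [ 0.7971  0.111   0.5936 -0.3148]
 [ 0.5973 -0.0001 -0.802   0.2347]
 [ 0.      0.      0.      1.    ]] [ 0.5573 -0.2195  0.1022] [ 0.3614  0.7972  0.5939  1.026  -0.7848  1.9539  0.9317] [ 0.8443  0.2991 -3.331 ] 0.5036438362009459
tilt 36.67802983472524
rows 24 [ 0.0118 -0.0002  0.0009] [-0.     -0.0673  0.0003] mm 8.890609591195973 deg 3.0282825122591244
   via [ 0.567  -0.3073  0.2395]
   via [ 0.5605 -0.2584  0.2591]
   via [ 0.5537 -0.2058  0.2624]
   via [ 0.5471 -0.1548  0.2489]
```

View pics/s2.png

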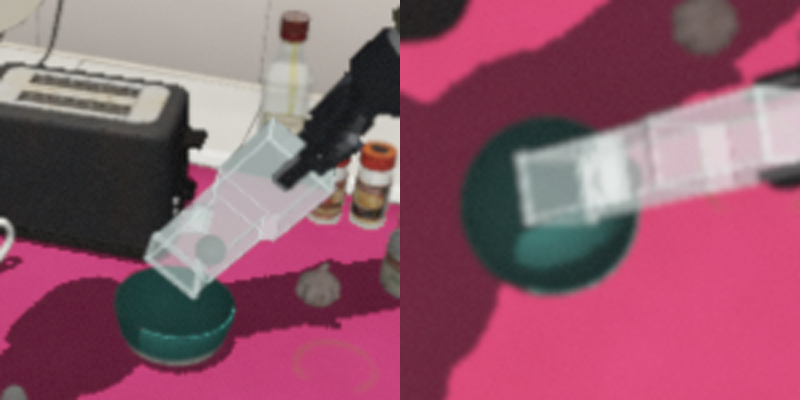

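The ball is now behind the second pinch at (210,248) in the left panel, with the mouth over the bowl. I rock it the other way.

Request:
{"name": "move_arm", "arguments": {
  "motion": [
    [[0.012,0,0.001],[0,-0.067,0],-1],
    [[0.012,0,0.001],[0,-0.067,0],-1],
    [[0.012,0,0.001],[0,-0.067,0],-1],
    [[0.012,0,0.001],[0,-0.067,0],-1],
    [[0.012,0,0.001],[0,-0.067,0],-1],
    [[0.012,0,0.001],[0,-0.067,0],-1],
    [[0.012,0,0.001],[0,-0.067,0],-1],
    [[0.012,0,0.001],[0,-0.067,0],-1],
    [[0.012,0,0.001],[0,-0.067,0],-1],
    [[0.012,0,0.001],[0,-0.067,0],-1],
    [[0.012,0,0.001],[0,-0.067,0],-1],
    [[0.012,0,0.001],[0,-0.067,0],-1]
  ]
}}

```text
clock: 11.1
position: [0.5562, -0.2123, 0.2626]
ee_rot: [0.667, 0.745, 0.003, -0.003]
ft_force: [0.5, 0.2, -3.4]
grip_width: 0.504
grasp_force: 85.9
```

Run:
```python
from h import *
T=cur();o=manip.get_obs();print(mouth(T),o["joint_pos"],o["ft_force"],o["grip_width"])
print("tilt",np.degrees(np.arctan2(-T[:3,2]@SX,-T[2,2])))
T2=over(-36,BOWL+10e-3*-SX+[0,0,.095]);plan(T,T2,12)
```

```text
[ 0.5562 -0.2133  0.0991] [-0.3185  0.3042  0.7668  1.5276 -0.2196  1.4006  0.5743] [ 0.5344  0.1545 -3.3621] 0.5037282005811274
tilt 0.4823501753190625
rows 12 [ 0.0116 -0.0004  0.0009] [ 0.0001 -0.0676  0.0004] mm 8.71610481838467 deg 3.040263999586769
   via [ 0.5549 -0.2037  0.262 ]
   via [ 0.5512 -0.1783  0.2573]
   via [ 0.5477 -0.1539  0.2486]
   via [ 0.5443 -0.1312  0.2362]
```

Request:
{"name": "move_arm", "arguments": {
  "motion": [
    [[0.0116,0,0.001],[0,-0.067,0],-1],
    [[0.0116,0,0.001],[0,-0.067,0],-1],
    [[0.0116,0,0.001],[0,-0.067,0],-1],
    [[0.0116,0,0.001],[0,-0.067,0],-1],
    [[0.0116,0,0.001],[0,-0.067,0],-1],
    [[0.0116,0,0.001],[0,-0.067,0],-1],
    [[0.0116,0,0.001],[0,-0.067,0],-1],
    [[0.0116,0,0.001],[0,-0.067,0],-1],
    [[0.0116,0,0.001],[0,-0.067,0],-1],
    [[0.0116,0,0.001],[0,-0.067,0],-1],
    [[0.0116,0,0.001],[0,-0.067,0],-1],
    [[0.0116,0,0.001],[0,-0.067,0],-1]
  ]
}}

```text
clock: 12.3
position: [0.5454, -0.1167, 0.2254]
ee_rot: [0.635, 0.709, -0.204, 0.228]
ft_force: [-0.3, 0.5, -2.8]
grip_width: 0.507
grasp_force: 85.9
```

Request:
{"name": "move_arm", "arguments": {
  "motion": [
    [[0,0,0],[0,0,0],-1],
    [[0,0,0],[0,0,0],-1],
    [[0,0,0],[0,0,0],-1],
    [[0,0,0],[0,0,0],-1],
    [[0,0,0],[0,0,0],-1],
    [[0,0,0],[0,0,0],-1]
  ]
}}

```text
clock: 12.9
position: [0.5457, -0.1178, 0.2256]
ee_rot: [0.635, 0.709, -0.204, 0.228]
ft_force: [-0.8, -0.1, -3.2]
grip_width: 0.501
grasp_force: 85.9
```

Run:
```python
from h import *
T=cur();o=manip.get_obs();print(mouth(T),o["joint_pos"],o["ft_force"],o["grip_width"])
print("tilt",np.degrees(np.arctan2(-T[:3,2]@SX,-T[2,2])))
T1=over(-28,[.56,.02,.20]);plan(T,T1,12)
Tp=TG.copy();Tp[:3,3]+=TG[:3,:3]@[-.010,0,-.10]
plan(T1,Tp,12)
from workcell import vision
c=vision.camera("scene"); t=vision.camera("top")
a=cv2.resize(c["pixels"][110:260,250:400],(400,400),interpolation=2);b=cv2.resize(t["pixels"][110:230,290:410],(400,400),interpolation=2)
cv2.imwrite("pics/s3.png",np.hstack([a,b])[:,:,::-1])
```

```text
[ 0.5563 -0.2143  0.0941] [-0.8594  0.1978  0.6983  1.8349  0.5243  1.2419 -0.2534] [-0.8319 -0.0777 -3.1921] 0.5008379422940558
tilt -35.61119507627581
rows 12 [ 0.0132  0.0032 -0.0237] [0.0001 0.0141 0.0003] mm 20.526981591163512 deg 0.6344699464211044
   via [ 0.5462 -0.0992  0.2343]
   via [ 0.5475 -0.044   0.2617]
   via [0.5489 0.0102 0.2908]
   via [0.5505 0.0634 0.3217]
rows 12 [ 0.0218  0.0035 -0.0044] [-0.0004  0.0002 -0.0004] mm 16.85946553698157 deg 0.026666705574197994
   via [0.5525 0.1145 0.3385]
   via [0.5551 0.1629 0.3243]
   via [0.5577 0.2114 0.31  ]
   via [0.5602 0.2599 0.2958]
```

View pics/s3.png

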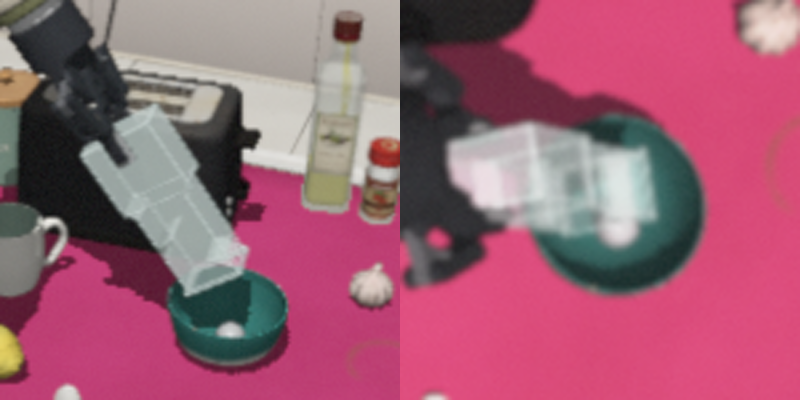

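The ball lies in the bowl at (230,328) in the left panel, and the bottle is empty. I carry it back to the stand.

Request:
{"name": "move_arm", "arguments": {
  "motion": [
    [[0.006,0.001,-0.018],[0,0.01,0],-1],
    [[0.013,0.003,-0.024],[0,0.014,0],-1],
    [[0.013,0.003,-0.024],[0,0.014,0],-1],
    [[0.013,0.003,-0.024],[0,0.014,0],-1],
    [[0.013,0.003,-0.024],[0,0.014,0],-1],
    [[0.013,0.003,-0.024],[0,0.014,0],-1],
    [[0.013,0.003,-0.024],[0,0.014,0],-1],
    [[0.013,0.003,-0.024],[0,0.014,0],-1],
    [[0.013,0.003,-0.024],[0,0.014,0],-1],
    [[0.013,0.003,-0.024],[0,0.014,0],-1],
    [[0.013,0.003,-0.024],[0,0.014,0],-1],
    [[0.013,0.003,-0.024],[0,0.014,0],-1]
  ]
}}

```text
clock: 14.2
position: [0.548, 0.0933, 0.3457]
ee_rot: [0.646, 0.723, -0.163, 0.181]
ft_force: [-0.5, 0.3, -3.6]
grip_width: 0.5
grasp_force: 85.9
```

Request:
{"name": "move_arm", "arguments": {
  "motion": [
    [[0.022,0.0035,-0.004],[0,0,0],-1],
    [[0.022,0.0035,-0.004],[0,0,0],-1],
    [[0.022,0.0035,-0.004],[0,0,0],-1],
    [[0.022,0.0035,-0.004],[0,0,0],-1],
    [[0.022,0.0035,-0.004],[0,0,0],-1],
    [[0.022,0.0035,-0.004],[0,0,0],-1],
    [[0.022,0.0035,-0.004],[0,0,0],-1],
    [[0.022,0.0035,-0.004],[0,0,0],-1],
    [[0.022,0.0035,-0.004],[0,0,0],-1],
    [[0,0,0],[0,0,0],-1]
  ]
}}

```text
clock: 15.2
position: [0.5554, 0.2401, 0.2964]
ee_rot: [0.645, 0.724, -0.164, 0.181]
ft_force: [-0.7, 0.5, -4.7]
grip_width: 0.506
grasp_force: 85.9
```

Run:
```python
from h import *
T=cur();o=manip.get_obs();print(T[:3,3],mouth(T),o["joint_pos"],o["ft_force"],o["grip_width"])
print("tilt",np.degrees(np.arctan2(-T[:3,2]@SX,-T[2,2])))
Tp=TG.copy();Tp[:3,3]+=TG[:3,:3]@[-.005,0,-.07]
plan(T,Tp,8)
from workcell import vision
w=vision.camera("wrist");c=vision.camera("scene");np.savez("scene3",**c)
# bottle outlines vs grip pose: expected edges
b=cv2.resize(w["pixels"],(400,300));a=cv2.resize(c["pixels"][100:220,150:310],(400,300),interpolation=2)
cv2.imwrite("pics/s4.png",np.hstack([a,b])[:,:,::-1])
```

```text
[0.5554 0.2401 0.2964] [0.564  0.1611 0.1535] [-1.0725  0.456   0.5263  1.3119  0.2167  1.6537 -0.4581] [-0.7131  0.5379 -4.7214] 0.5057459934621007
tilt -28.269790325433217
rows 8 [0.0091 0.0021 0.0025] [-0.0004  0.001   0.0006] mm 7.266461320473343 deg 0.05573658879911867
   via [0.5563 0.2454 0.2915]
   via [0.5582 0.256  0.2818]
   via [0.5601 0.2667 0.2721]
   via [0.562  0.2773 0.2623]
```

View pics/s4.png

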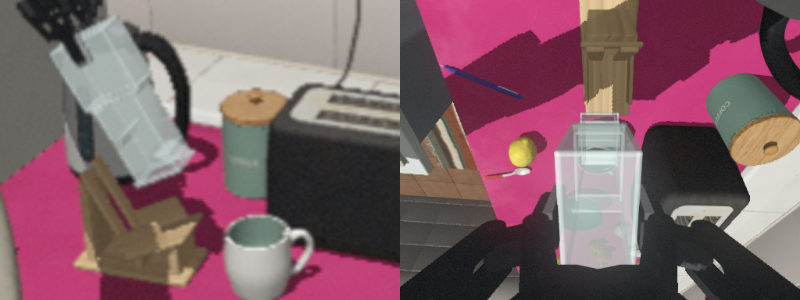

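The bottle hangs straight above the seat in the wrist view. In the left panel I see the base corner at (50,57) and the lip corners at (140,185) and (193,155). I check these against the predicted projection.

Run:
```python
from h import *
c=load("scene3");T=cur()
Rb=np.c_[-T[:3,0],T[:3,1],-T[:3,2]];m=mouth(T)
pts=dict(baseNL=(-.042,-.022,.195),baseNR=(.042,-.022,.195),lipNL=(-.0345,-.0245,0),lipNR=(.0345,-.0245,0),lipFR=(.0345,.0245,0))
for k,v in pts.items(): print(k,(proj(c,m+Rb@np.array(v))[0]-[150,100])*2.5)
```

```text
baseNL [49.4958 53.1498]
baseNR [102.6862  27.2495]
lipNL [137.6502 188.3167]
lipNR [181.6509 171.7477]
lipFR [196.4756 152.8081]
```

Request:
{"name": "move_arm", "arguments": {
  "motion": [
    [[0.009,0.002,0.0025],[0,0.001,0],-1],
    [[0.009,0.002,0.0025],[0,0.001,0],-1],
    [[0.009,0.002,0.0025],[0,0.001,0],-1],
    [[0.009,0.002,0.0025],[0,0.001,0],-1],
    [[0.009,0.002,0.0025],[0,0.001,0],-1],
    [[0.009,0.002,0.0025],[0,0.001,0],-1],
    [[0.009,0.002,0.0025],[0,0.001,0],-1],
    [[0.009,0.002,0.0025],[0,0.001,0],-1],
    [[0,0,0],[0,0,0],-1],
    [[0,0,0],[0,0,0],-1]
  ]
}}

```text
clock: 16.3
position: [0.5634, 0.2784, 0.2594]
ee_rot: [0.647, 0.723, -0.161, 0.179]
ft_force: [0.2, -0.7, -2.6]
grip_width: 0.497
grasp_force: 85.9
```

Run:
```python
from h import *
T=cur();o=manip.get_obs();print(T[:3,3],o["ft_force"])
Tp=TG.copy();Tp[:3,3]+=TG[:3,:3]@[-.003,0,-.012]
plan(T,Tp,8)
```

```text
[0.5634 0.2784 0.2594] [ 0.1875 -0.6549 -2.6483]
rows 8 [0.0011 0.     0.0096] [-0.0004  0.0001 -0.    ] mm 7.255919634064423 deg 0.01798979229475455
   via [0.5637 0.2758 0.2526]
   via [0.5643 0.2705 0.2391]
   via [0.5649 0.2653 0.2256]
   via [0.5655 0.2601 0.2121]
```

Request:
{"name": "move_arm", "arguments": {
  "motion": [
    [[0.001,0,0.0095],[0,0,0],-1],
    [[0.001,0,0.0095],[0,0,0],-1],
    [[0.001,0,0.0095],[0,0,0],-1],
    [[0.001,0,0.0095],[0,0,0],-1],
    [[0.001,0,0.0095],[0,0,0],-1],
    [[0.001,0,0.0095],[0,0,0],-1],
    [[0.001,0,0.0095],[0,0,0],-1],
    [[0.001,0,0.0095],[0,0,0],-1],
    [[0,0,0],[0,0,0],-1],
    [[0,0,0],[0,0,0],-1]
  ]
}}

```text
clock: 17.3
position: [0.5657, 0.2572, 0.2062]
ee_rot: [0.647, 0.723, -0.161, 0.179]
ft_force: [-0.9, 0.2, -3.1]
grip_width: 0.502
grasp_force: 85.8
```

Run:
```python
from h import *
T=cur();o=manip.get_obs();print(T[:3,3],o["ft_force"],o["torque"])
plan(T,TG,6)
```

```text
[0.5657 0.2572 0.2062] [-0.9262  0.1601 -3.0803] [0.8852 0.1216 0.0163]
rows 6 [0.0008 0.     0.0028] [-0.0005 -0.     -0.    ] mm 2.2076254994139815 deg 0.023228123285357664
   via [0.5658 0.2568 0.2041]
   via [0.5659 0.2563 0.2019]
   via [0.5659 0.2559 0.1998]
   via [0.566  0.2554 0.1976]
   via [0.5661 0.255  0.1955]
   via [0.5662 0.2545 0.1933]
```

Request:
{"name": "move_arm", "arguments": {
  "motion": [
    [[0.001,0,0.003],[0,0,0],-1],
    [[0.001,0,0.003],[0,0,0],-1],
    [[0.001,0,0.003],[0,0,0],-1],
    [[0.001,0,0.003],[0,0,0],-1],
    [[0,0,0.003],[0,0,0],-1],
    [[0,0,0],[0,0,0],-1]
  ]
}}

```text
clock: 17.9
position: [0.5659, 0.2543, 0.1946]
ee_rot: [0.647, 0.723, -0.161, 0.179]
ft_force: [0.9, 0.4, -3.1]
grip_width: 0.501
grasp_force: 85.8
```

Run:
```python
from h import *
T=cur();o=manip.get_obs();print(T[:3,3],o["ft_force"],o["torque"])
plan(T,TG,1)
```

```text
[0.5659 0.2543 0.1946] [ 0.8993  0.4368 -3.1296] [ 0.9146  0.1012 -0.0073]
rows 1 [0.0009 0.0005 0.0014] [-0.0036  0.0004 -0.0001] mm 1.3244439020497014 deg 0.16469706545983823
   via [0.5662 0.2545 0.1933]
```

Request:
{"name": "move_arm", "arguments": {
  "motion": [
    [[0.001,0,0.0015],[0,0,0],-1],
    [[0,0,0.001],[0,0,0],-1],
    [[0,0,0],[0,0,0],-1]
  ]
}}

```text
clock: 18.2
position: [0.5661, 0.2545, 0.1933]
ee_rot: [0.647, 0.723, -0.161, 0.179]
ft_force: [-0.4, 0.0, 1.0]
grip_width: 0.501
grasp_force: 86.4
```

Contact has been made at the original pose. I release gently.

Request:
{"name": "move_arm", "arguments": {
  "motion": [
    [[0,0,0],[0,0,0],-1],
    [[0,0,0],[0,0,0],-1],
    [[0,0,0],[0,0,0],0.2],
    [[0,0,0],[0,0,0],0.4],
    [[0,0,0],[0,0,0],0.6],
    [[0,0,0],[0,0,0],1],
    [[0,0,0],[0,0,0],1],
    [[0,0,0],[0,0,0],1],
    [[0,0,0],[0,0,0],1]
  ],
  "newtons": 20
}}

```text
clock: 19.1
position: [0.566, 0.2544, 0.1929]
ee_rot: [0.647, 0.723, -0.161, 0.179]
ft_force: [-0.0, 0.6, -0.5]
grip_width: 0.998
grasp_force: 0.0
```

Request:
{"name": "move_arm", "arguments": {
  "motion": [
    [[0,0,-0.01],[0,0,0],1],
    [[0,0,-0.02],[0,0,0],1],
    [[0,0,-0.02],[0,0,0],1],
    [[0,0,-0.02],[0,0,0],1],
    [[0,0,-0.02],[0,0,0],1],
    [[0,0,-0.02],[0,0,0],1],
    [[0,0,-0.02],[0,0,0],1],
    [[0,0,-0.02],[0,0,0],1],
    [[0,0,-0.02],[0,0,0],1],
    [[0,0,-0.02],[0,0,0],1],
    [[0,0,0],[0,0,0],1],
    [[0,0,0],[0,0,0],1]
  ]
}}

```text
clock: 20.3
position: [0.5588, 0.321, 0.3192]
ee_rot: [0.647, 0.723, -0.161, 0.179]
ft_force: [0.1, -0.6, -0.4]
grip_width: 1.002
grasp_force: 0.0
```

Run:
```python
from h import *
from workcell import vision
c=vision.camera("scene"); t=vision.camera("top")
a=cv2.resize(c["pixels"][110:270,160:400],(800,533),interpolation=2)[:, :]
b=cv2.resize(t["pixels"][130:205,100:220],(240,150),interpolation=2); a[:150,560:]=b
cv2.imwrite("pics/s5.png",a[:,:,::-1])
```

```text
(no output)
```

View pics/s5.png

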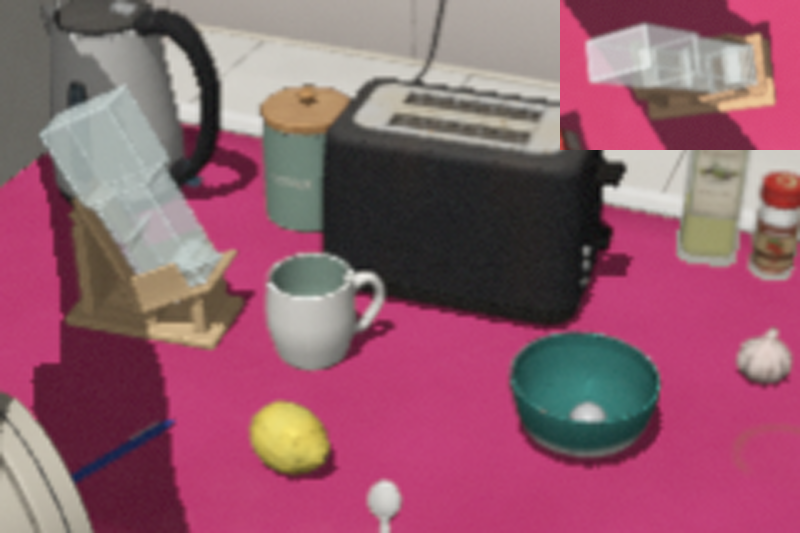

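The bottle leans in the stand as before, with its base at (90,120). The ball is in the bowl at (588,412), and the mug and lemon are unmoved.

```bash
python3 -c "
from workcell import order
print(order.hand_in())"
```

```text
the job is handed in; nothing more can be done
None
```

The ball is in the bowl, the bottle is leaning mouth-down in the stand as before, the bowl, mug and lemon look unmoved, and I handed the job in at about 20 s on the robot's clock; no verdict came back.

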